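Weigh two wire reels and mount the copper one on the pay-off stand

TASK

The two reels of enamelled wire look alike, but one is solid copper and the other only copper-clad aluminium: set one on each pan of the balance, gently, let go and let the beam settle to see which is heavier. Then mount the heavier, copper reel on the spindle of the green pay-off stand, turning it by feel until the hub's drive pin enters a window of the flange and the reel sits fully down on the hub, without forcing it. Leave the lighter reel on its pan and everything let go, and do not push the tools round about out of place.

Things in the scene. Friction and masses are not known exactly. Their poses are not given: they have to be found in the camera images.
- reel_a: black wire reel full of copper-coloured enamelled wire, upright on its flange: flanges 62 mm across and 8 mm thick, height 44 mm, winding 57 mm across, bore 19 mm right through. Each flange has 5 equal windows, 72 degrees apart, 9 mm wide along the circle, from 15 to 26 mm off the axis. Origin: centre of the underside; z up; x points at the middle of a window. Grip across the upper flange.
- reel_b: second reel, in shape and look the same as reel_a. Either may be the copper one: that weighs 0.32 to 0.38 kg, the clad one 0.15 to 0.19 kg.
- balance: blue equal-arm two-pan balance, base 88 x 300 mm, fixed. Origin: centre of its underside; +y runs along the beam to the left pan, -x faces the robot. Arms 125 mm, beam axis 62 mm up. In the middle, 30 mm to the robot's side of the beam, a white dial 58 mm wide and 128 mm high; a red needle stands upright before it when level and leans to the side of the pan that is down.
- beam (a joint): tilt of the balance's beam, rad: 0 level, positive with the left pan (+y of the balance) down, negative with the right pan down; stops at +-0.09. Damped; a weak spring levels it when empty; one reel, or the difference between the two, takes it to a stop in about a second.
- pan_left: left pan, a flat steel disc of 100 mm diameter without a rim, that stays level as the beam tilts. Origin: its pivot on the beam, 25 mm below the pan's upper face.
- pan_right: right pan, the same.
- pan_left_top (a point): centre of the left pan's upper face, 87 mm above the bench with the beam level, up to 11 mm higher or lower as it tilts.
- pan_right_top (a point): centre of the right pan's upper face, likewise.
- payoff: green wire pay-off stand, fixed, round base of 116 mm; origin: centre of its underside. A 80 mm high wire guide stands 98 mm from the axis along +x. On top a hub 54 mm across, held by a brake (slips at 0.15 N m), with a spindle 16 mm thick, 47 mm high, its top 13 mm tapered, and a round-topped drive pin, 6 mm thick, 7 mm high, 20 mm off the axis.
- seat (a point): centre of the hub's upper face, on the spindle's axis, 46 mm above the bench: where a mounted reel's underside rests. The hub, and with it the pin, may stand at any angle, which is not measured. While the pin is not in a window, the reel stands 7 mm too high.
- cutters: loose red-handled cutters, 123 mm long, lying on the bench; bystander. Origin: its centre, underneath.
- tape_roll: loose roll of masking tape, 90 mm across, 25 mm high; bystander. Origin: centre of its underside.
- marker: loose black and white marker pen, 135 mm long; bystander. Origin: its centre, underneath.
- battery: loose black 9 V block battery, 26 x 48 x 18 mm; bystander. Origin: centre of its underside.
- green_driver: loose green-handled screwdriver, 160 mm long; bystander. Origin: its centre, underneath.

How it is judged:
On the way:
1. the two reels stand on opposite pans, let go, and the beam has come to rest tipped to the heavier side (((contact force between reel_a and pan_left above 0.8 N and contact force between reel_b and pan_right above 0.8 N) or (contact force between reel_a and pan_right above 0.8 N and contact force between reel_b and pan_left above 0.8 N)) and (value of joint beam above 0.04 rad or value of joint beam below -0.04 rad) and velocity of joint beam between -0.03 and 0.03 rad/s and contact force between the fingers and reel_a below 0.05 N and contact force between the fingers and reel_b below 0.05 N and contact force between the arm and balance below 0.05 N), for 0.4 s.
At the end, for the whole second after the job is handed in: The heavier reel stands upright on the spindle, its underside within 2 mm of the hub's face, bearing on the hub with its weight (over 2.4 N, only the copper reel has it), at rest; the lighter reel stands upright at rest on a pan; neither is held (((z of reel_a in the frame of seat between -0.002 and 0.002 m and horizontal distance between reel_a and seat below 0.0025 m and angle between reel_a's own z axis and vertical below 0.04 rad and contact force between reel_a and payoff above 2.4 N and linear speed of reel_a below 0.01 m/s and contact force between the fingers and reel_a below 0.05 N and (contact force between reel_b and pan_left above 0.8 N or contact force between reel_b and pan_right above 0.8 N) and angle between reel_b's own z axis and vertical below 0.15 rad and linear speed of reel_b below 0.02 m/s) or (z of reel_b in the frame of seat between -0.002 and 0.002 m and horizontal distance between reel_b and seat below 0.0025 m and angle between reel_b's own z axis and vertical below 0.04 rad and contact force between reel_b and payoff above 2.4 N and linear speed of reel_b below 0.01 m/s and contact force between the fingers and reel_b below 0.05 N and (contact force between reel_a and pan_left above 0.8 N or contact force between reel_a and pan_right above 0.8 N) and angle between reel_a's own z axis and vertical below 0.15 rad and linear speed of reel_a below 0.02 m/s))); the robot touches nothing.
It fails at once if a reel is forced against the pay-off stand with more than 25 N (contact force between any of reel_a, reel_b and payoff above 25 N).
It fails at once if a reel is dropped or pressed on a pan with more than 20 N (contact force between any of reel_a, reel_b and pan_left above 20 N or contact force between any of reel_a, reel_b and pan_right above 20 N).
It fails at once if a loose thing nearby (cutters, tape roll, marker, battery, green screwdriver) is pushed more than 20 mm (distance of any of cutters, tape_roll, marker, battery, green_driver from where it was at the start of the episode above 0.02 m).
It also fails if it takes over 67 s, if anything falls off the work surface, if the arm or the gripper's body presses on something with over 40 N, if the wrist force passes 120 N, or if a joint passes its speed limit or range.

ROBOT

A 6-joint arm with a two-finger parallel gripper is mounted at the origin on a cart in front of the work surface, level with it; the furniture and walls round the work are solid. World frame = base frame: x ahead of the robot, y to its left, z up, the work surface at z = 0. Lengths are in m, angles in rad, forces in N, time in s.
With the tool pointing down it reaches from about 0.325 to 0.925 m from the base axis. Payload 3.1 kg.
Tool frame: the origin (TCP) lies midway between the tips of the shut fingers; the grasp point (between the pads) lies 19 mm behind it; z points along the fingers, y is the line along which they close (so a half turn about z gives the same grasp; the last joint's range is limited). The gripper opens to 85 mm and grips with 20 to 120 N. Pads are 22 mm wide; open, the fingers measure 114 mm over their backs; the gripper's body (76 mm by 85 mm) begins 54 mm behind the grasp point. The pads swing forward as they close: fully open they stand 13 mm farther back than shut.
Start: joints at [1.173, 0.217, 1.613, -0, 1.311, -0.112], TCP at [0.176, 0.6, 0.231] pointing down, gripper open.
Joint ranges: [-2.75, 2.75], [-0.78, 2.1], [0.31, 2.55], [-1.13, 4.27], [0.13, 2.63], [-2.58, 2.58]. Speed limits (rad/s): [2.79, 2.79, 3.14, 3.14, 3.14, 3.14].

INTERFACE

Orientations are given as [roll, pitch, yaw] about the fixed x, y, z axes, in that order (R = Rz(yaw) Ry(pitch) Rx(roll)).
In Python, from cell import readout, eyes, close_job gives the robot as it stands. The module is installed in compiled form; this text tells all that it offers.
- The arm moves only by the tool send_rows, never from a script. Its argument "motion" is a list of rows, each an object of numbers: "fingers": the opening, from -1 (shut) to 1 (fully open); "tx", "ty", "tz": the shift along the tool's x, y, z in units of 30 mm (1.0 is 30 mm); "ax", "ay", "az": the turn, a rotation vector about the tool's x, y, z in units of 5 degrees (1.0 is 5 degrees). In form: [{"fingers": .., "tx": .., "ty": .., "tz": .., "ax": .., "ay": .., "az": ..}, ...]. A call has 1 to 20 rows; each row shifts and turns the commanded pose from where the row before left it, along the tool's axes as they then stand; what a row does not reach is not made up. A row lasts 1/12 s, in which the tool goes at most 41.7 mm and 7.16 degrees, less where a joint would pass 70% of its speed; a pose out of reach is approached as far as the arm can. A call is refused whole if a number of a shift passes 1 or a number of a turn 1, either way. A call with a gripper value outside its range is refused whole. The fingers move at their own pace and stop on an object; the grip force is fixed at half the most. Time passes only in rows, so rows that do not move let the fingers close. It gives the time, the measured TCP pose, the force, the opening and the grip force at its end, in the units of the state.
- readout.get_state(): the state, without advancing time (a new reading comes with each control period).
- eyes.camera(name): name is "side" or "top"; returns the picture (400x640x3 uint8, red, green, blue); there is no depth.
- eyes.camera_params(name): a dict with "intrinsics" (3x3 intrinsics, pixels), "world_from_camera" (4x4, takes a point from camera to world coordinates). Camera axes: x right, y up, looking along -z (the intrinsics and any distortion apply to the point x, -y, -z); pixel columns grow to the right and rows downward; lengths in m; the calibration is good to about 2 mm. A picture is of the moment at which its call begins. camera_params takes no time and is no camera call.
- close_job(): hands the job in; it is judged then, once.
Trained networks look in the newest picture that a camera, given by its name, has taken for a name from the list of things; names that differ only in an ending like _2 or _b are one class to them, and where a whole thing is asked for, a point or a joint stands for the part that bears it (a point fixed in the world has none). Each returns a list of dicts, best first, with "conf" (0 to 1); they miss things now and then, are a little off and sometimes report something else, mostly with a low value. They report only what shows in the picture. A call takes as long as a camera call.
- eyes.recognise(camera, query): "xy" ([column, row] as shares, 0 to 1, of the picture: columns of its width, rows of its height, amid what is visible of it).
- eyes.silhouettes(camera, query): "region" (400x640 bool, what is visible of it) and "xy" ([column, row] as shares, 0 to 1, of the picture: columns of its width, rows of its height, amid what is visible of it).
The state is a dict: "time": time; "joints": joint angles; "qd": joint speeds; "joint_torque": joint torques, N m; "tcp_pos": TCP position; "ee_rot": TCP orientation; "force": force on the tool from outside, world axes, zero at the start; "wrist_torque": the same for the moment, N m; "opening": finger opening in m; "finger_force": force on a finger pad.
Only numpy, scipy, OpenCV 4.12 (cv2) and the standard library are available. Lean on these libraries where they do the work, as an engineer would, in place of code of your own. Each camera call takes 0.05 s, during which the arm holds its last target. There are 200 camera calls.

## Working session

There is one attempt and no reset: what is moved stays moved. The work goes in short steps, Python scripts to look and compute and a tool call to move; the robot and the scene stay as the last step left them, time stands still between calls to the robot, and variables do not carry over. Pictures are saved under pics/ and viewed, at most 10 in all, crops included, and the job is handed in when it is done.

Besides the shell and the picture viewer there is one more tool, called after "Call:" as name(argument=value, ...) on one line, values as JSON. send_rows: Moves the arm, as the interface text tells. Its arguments: {"type":"object","properties":{"motion":{"type":"array"}},"required":["motion"]}

```bash
mkdir -p pics
cat > h.py <<'E'
import numpy as np,cv2
from cell import readout,eyes
def ray(cam,xy):
    p=eyes.camera_params(cam);K=np.array(p["intrinsics"]);T=np.array(p["world_from_camera"])
    u=np.array([xy[0]*640,xy[1]*400,1]);d=np.linalg.inv(K)@u;d=np.array([d[0],-d[1],-d[2]])
    return T[:3,3],T[:3,:3]@d
def onz(cam,xy,z):
    o,d=ray(cam,xy);return o+d*(z-o[2])/d[2]
def proj(cam,P):
    p=eyes.camera_params(cam);K=np.array(p["intrinsics"]);T=np.array(p["world_from_camera"])
    c=T[:3,:3].T@(np.array(P)-T[:3,3]);q=K@np.array([c[0],-c[1],-c[2]]);return q[:2]/q[2]
def snap(cam,name):
    im=eyes.camera(cam);cv2.imwrite("pics/"+name,im[:,:,::-1]);return im
E
python3 - <<'E'
from h import *
np.set_printoptions(precision=4,suppress=True)
a=snap("top","t0.png");b=snap("side","s0.png")
for c in("top","side"):
    print(c,eyes.camera_params(c))
    for q in["reel_a","balance","pan_left","payoff","cutters","tape_roll","marker","battery","green_driver"]:
        for r in eyes.recognise(c,q)[:4]: print(q,round(r["conf"],2),np.array(r["xy"])*[640,400],onz(c,r["xy"],0.044)[:2])
print(readout.get_state())
E
```

```text
top {'intrinsics': array([[431.6712,   0.    , 312.9612],
       [  0.    , 431.6712, 207.7013],
       [  0.    ,   0.    ,   1.    ]]), 'world_from_camera': array([[-0.0062,  0.9858, -0.1679,  0.3474],
       [-1.    , -0.005 ,  0.0074,  0.1008],
       [ 0.0064,  0.1679,  0.9858,  1.1717],
       [ 0.    ,  0.    ,  0.    ,  1.    ]])}
reel_a 0.88 [358.272 234.4  ] [ 0.4678 -0.0261]
reel_a 0.63 [424.192 240.48 ] [ 0.4508 -0.1986]
reel_a 0.22 [282.304 216.8  ] [0.5155 0.1734]
balance 0.63 [370.688 172.8  ] [ 0.6339 -0.0635]
balance 0.31 [282.368 212.2  ] [0.5278 0.1733]
pan_left 0.98 [322.688 171.92 ] [0.6369 0.0656]
payoff 0.64 [239.168 243.32 ] [0.4461 0.2856]
payoff 0.44 [417.28 174.68] [ 0.6281 -0.1888]
cutters 0.64 [254.912 273.6  ] [0.3677 0.2432]
tape_roll 0.69 [282.816 213.08 ] [0.5254 0.1721]
tape_roll 0.54 [278.592 249.52 ] [0.4294 0.1826]
marker 0.55 [449.024 194.08 ] [ 0.5745 -0.2711]
battery 0.71 [283.072 212.4  ] [0.5272 0.1715]
battery 0.49 [355.072 233.4  ] [ 0.4704 -0.0178]
green_driver 0.62 [153.984 267.72 ] [0.3843 0.5039]
green_driver 0.54 [355.584 171.68 ] [ 0.
[... 755 characters left out ...]
24 274.2  ] [0.3411 0.2733]
tape_roll 0.66 [340.224 250.88 ] [0.3906 0.206 ]
marker 0.5 [342.016 146.2  ] [ 0.5425 -0.2406]
battery 0.65 [300.224 232.52 ] [0.5342 0.1892]
green_driver 0.53 [302.208 344.32 ] [0.3879 0.5148]
{'time': 1.0, 'joints': array([ 1.1728,  0.2169,  1.6134,  0.    ,  1.3113, -0.1122]), 'qd': array([ 0.001 ,  0.0001,  0.0001, -0.0007,  0.0006,  0.0002]), 'joint_torque': array([ -0.0007, -39.6908, -30.4261,  -0.0002,   0.0008,   0.    ]), 'tcp_pos': array([0.1762, 0.5997, 0.2313]), 'ee_rot': array([3.1415, 0.    , 2.8558]), 'force': array([ 0.9373, -0.1219,  0.5015]), 'wrist_torque': array([-0.0031,  0.0319, -0.0335]), 'finger_force': 0.0, 'opening': 0.08527943588569013}
```

View pics/t0.png

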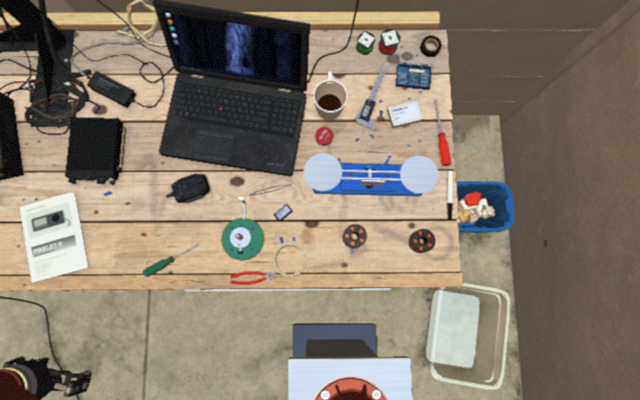

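View pics/s0.png

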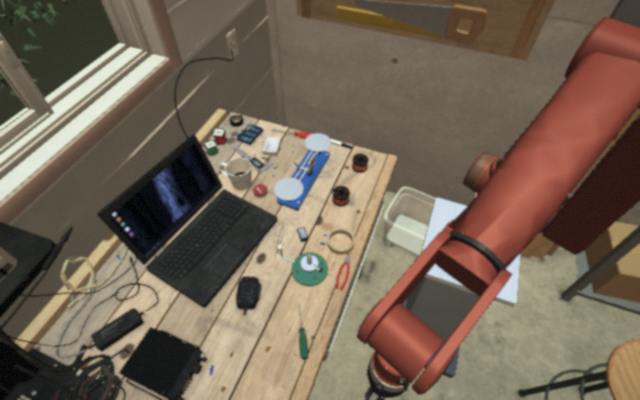

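Run:
```python
from h import *
t=cv2.imread("pics/t0.png");s=cv2.imread("pics/s0.png")
def c(im,u,v,w,h,k):return cv2.resize(im[v:v+h,u:u+w],None,fx=k,fy=k,interpolation=cv2.INTER_CUBIC)
r1=np.hstack([c(t,215,190,65,50+10,6),c(s,285,240,65,60,6)])
r2=np.hstack([c(t,330,215,130,48,3),c(s,325,145,65,48,6)[:144*2:2,::1][:144]])
cv2.imwrite("pics/m.png",np.vstack([r1,r2]))
np.set_printoptions(precision=4,suppress=True)
for cam in("top","side"):
  for q in("reel_a","pan_left","payoff","balance"):
    for r in eyes.silhouettes(cam,q)[:3]:
      m=r["region"].astype(np.uint8);ys,xs=np.nonzero(m)
      print(cam,q,round(r["conf"],2),len(xs),xs.min(),xs.max(),ys.min(),ys.max(),xs.mean(),ys.mean())
```

```text
top reel_a 0.96 498 341 366 223 248 353.3453815261044 235.55020080321285
top reel_a 0.59 451 408 434 229 252 421.37028824833703 240.76053215077604
top pan_left 0.6 1106 303 341 153 190 321.86889692585896 171.71699819168174
top pan_left 0.41 1109 400 437 156 192 418.35617673579804 173.94770063119927
top payoff 0.9 1431 221 262 197 259 241.46680642907057 237.87002096436058
top payoff 0.62 259 446 452 171 220 449.1544401544402 195.91119691119692
top balance 0.87 4473 303 437 152 195 369.39011848871 176.317907444668
top balance 0.59 1390 222 263 198 259 242.32374100719426 237.8798561151079
side reel_a 0.62 203 352 368 153 172 359.4679802955665 160.71428571428572
side reel_a 0.58 179 333 348 186 198 340.6145251396648 192.1340782122905
side pan_left 0.62 524 274 303 178 199 288.57251908396944 188.44847328244273
side payoff 0.96 1093 279 328 244 286 308.57273559011895 268.28453796889295
side balance 0.84 1914 275 330 134 209 304.01776384535003 172.83072100313478
```

View pics/m.png

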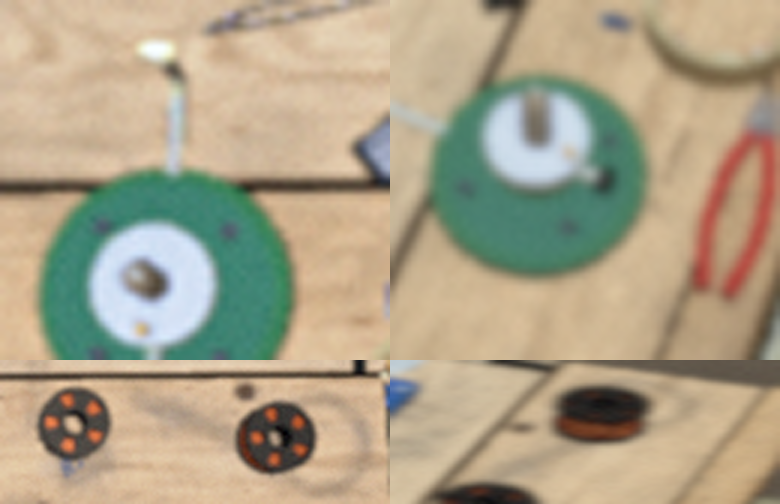

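```bash
cat > meas.py <<'E'
from h import *
np.set_printoptions(precision=4,suppress=True)
def avg(cam,n=3): return np.mean([eyes.camera(cam).astype(float) for _ in range(n)],0)
def blobcent(w,u0,v0):
    ys,xs=np.nonzero(w>0);ww=w[ys,xs];return np.array([(xs*ww).sum()/ww.sum()+u0,(ys*ww).sum()/ww.sum()+v0])
def W(cam,uv,z): return onz(cam,(uv[0]/640,uv[1]/400),z)
def windows(im,c,cam="top",z=.040,half=14):
    """fit centre+angle of 5 orange windows"""
    from scipy.optimize import minimize
    u0,v0=int(c[0])-half,int(c[1])-half
    P=im[v0:v0+2*half,u0:u0+2*half];o=np.clip(P[...,0]-1.25*P[...,2]-20,0,None)*(P[...,0]>90)
    o=cv2.GaussianBlur(o,(0,0),.6)
    from scipy.ndimage import map_coordinates
    def f(p):
        a=p[2]+np.arange(5)*2*np.pi/5;b=a+np.pi/5;s=0
        for ang,sg in((a,1),(b,-1)):
            q=np.array([proj(cam,[p[0]+.0205*np.cos(t),p[1]+.0205*np.sin(t),z]) for t in ang])
            s-=sg*map_coordinates(o,[q[:,1]-v0,q[:,0]-u0],order=1).sum()
        return s
    x0=W(cam,c,z)[:2]
    best=min((minimize(f,[x0[0],x0[1],t],method="Nelder-Mead",options=dict(initial_simplex=[[x0[0],x0[1],t],[x0[0]+.004,x0[1],t],[x0[0],x0[1]+.004,t],[x0[0],x0[1],t+.3]])) for t in np.arange(0,1.25,.3)),key=lambda r:r.fun)
    return best.x[:2],np.degrees(best.x[2])%72,best.fun
E
python3 - <<'E'
from meas import *
t=avg("top",4);np.save("t0.npy",t);s=avg("side",4)
for c in((354,236),(422,240.5)): print("reel",windows(t,c))
sat=t.max(2)-t.min(2)
# hub
def blob(im,mask,c,z,cam="top"):
    n,l,st,ce=cv2.connectedComponentsWithStats(cv2.resize(mask.astype(np.uint8),None,fx=1,fy=1))
    k=l[int(c[1]),int(c[0])];m=(l==k).astype(np.uint8)
    cs=cv2.findContours(m,cv2.RETR_EXTERNAL,cv2.CHAIN_APPROX_NONE)[0];e=cv2.fitEllipse(max(cs,key=len))
    print(cam,st[k],ce[k],e,W(cam,e[0],z))
big=lambda im:im
blob(t,(sat<45)&(t.min(2)>150),(244,241),.046)
ss=s.max(2)-s.min(2)
blob(s,(ss<45)&(s.min(2)>140),(370//1-60+0,268),.046,"side")
g=(t[...,1]-t[...,0]>15)
n=g[210:270,215:270];ys,xs=np.nonzero(n);print("green",len(xs),(xs.min()+xs.max())/2+215,(ys.min()+ys.max())/2+210,xs.min()+215,xs.max()+215,ys.min()+210,ys.max()+210)
h=cv2.convexHull(np.stack([xs+215,ys+210],1).astype(np.int32));e=cv2.fitEllipse(h);print(e,W("top",e[0],.01))
# pin: brass: yellowish on the white hub
P=t[238:252,230:250];o=np.clip(P[...,0]-P[...,2]-25,0,None);print(o.astype(int))
for c in((322,171.7),(418.4,174)): blob(t,(sat<40)&(t.min(2)>140),(c[0],c[1]+6),.087)
E
```

```text
Traceback (most recent call last):
  File "meas.py", line 21, in windows
    best=min((minimize(f,[x0[0],x0[1],t],method="Nelder-Mead",options=dict(initial_simplex=[[x0[0],x0[1],t],[x0[0]+.004,x0[1],t],[x0[0],x0[1]+.004,t],[x0[0],x0[1],t+.3]])) for t in np.arange(0,1.25,.3)),key=lambda r:r.fun)
  File "meas.py", line 21, in <genexpr>
    best=min((minimize(f,[x0[0],x0[1],t],method="Nelder-Mead",options=dict(initial_simplex=[[x0[0],x0[1],t],[x0[0]+.004,x0[1],t],[x0[0],x0[1]+.004,t],[x0[0],x0[1],t+.3]])) for t in np.arange(0,1.25,.3)),key=lambda r:r.fun)
              ~~~~~~~~^^^^^^^^^^^^^^^^^^^^^^^^^^^^^^^^^^^^^^^^^^^^^^^^^^^^^^^^^^^^^^^^^^^^^^^^^^^^^^^^^^^^^^^^^^^^^^^^^^^^^^^^^^^^^^^^^^^^^^^^^^^^^^^^^^^^^^^^^^^^^^^^^^^^^
  File "meas.py", line 17, in f
    q=np.array([proj(cam,[p[0]+.0205*np.cos(t),p[1]+.0205*np.sin(t),z]) for t in ang])
                ~~~~^^^^^^^^^^^^^^^^^^^^^^^^^^^^^^^^^^^^^^^^^^^^^^^^^^^
  File "h.py", line 10, in proj
    p=eyes.camera_params(cam);K=np.array(p["intrinsics"]);T=np.array(p["world_from_camera"])
ValueError: time passes only in moves, steps and waits
```

```bash
sed -i 's/eyes.camera_params(cam)/CP(cam)/; 2a import functools\n@functools.lru_cache\ndef CP(cam): return eyes.camera_params(cam)' h.py
python3 - <<'E'
from meas import *
t=avg("top",4);np.save("t0.npy",t);s=avg("side",4);np.save("s0.npy",s)
for c in((354,236),(422,240.5)): print("reel",windows(t,c))
sat=t.max(2)-t.min(2)
def blob(im,mask,c,z,cam="top"):
    n,l,st,ce=cv2.connectedComponentsWithStats(mask.astype(np.uint8))
    k=l[int(c[1]),int(c[0])];m=(l==k).astype(np.uint8)
    cs=cv2.findContours(m,cv2.RETR_EXTERNAL,cv2.CHAIN_APPROX_NONE)[0];e=cv2.fitEllipse(cv2.convexHull(max(cs,key=len)))
    print(cam,k,st[k],ce[k],e,W(cam,e[0],z))
blob(t,(sat<45)&(t.min(2)>150),(244,241),.046)
ss=s.max(2)-s.min(2)
blob(s,(ss<45)&(s.min(2)>140),(308,268),.046,"side")
g=(t[...,1]-t[...,0]>15)
n=g[210:270,215:270];ys,xs=np.nonzero(n)
h=cv2.convexHull(np.stack([xs+215,ys+210],1).astype(np.int32));e=cv2.fitEllipse(h);print("green",e,W("top",e[0],.01))
P=t[234:252,230:250];o=np.clip(P[...,0]-P[...,2]-15,0,None);print(o.astype(int))
for c in((322,171.7),(418.4,174)): blob(t,(sat<40)&(t.min(2)>140),(c[0],c[1]+6),.087)
E
```

```text
reel (array([ 0.4656, -0.017 ]), np.float64(17.21774718611488), np.float64(-511.9715815286205))
reel (array([ 0.453 , -0.1963]), np.float64(19.115485767517384), np.float64(-472.21918480765737))
top 276 [230 227  21  24 306] [240.1373 237.2843] ((240.0228729248047, 237.71109008789062), (20.1112060546875, 22.050073623657227), 7.454751968383789) [0.4606 0.2833 0.046 ]
side 102 [301 256  18  15 202] [309.2525 263.297 ] ((309.7591552734375, 262.9908752441406), (15.420671463012695, 20.190452575683594), 102.86079406738281) [0.4624 0.282  0.046 ]
green ((242.17205810546875, 238.44073486328125), (41.49059295654297, 42.53068542480469), 42.17407989501953) [0.4622 0.2834 0.01  ]
[[ 0  0  0  0  0  0  0  0  0  0  0  0  0  0  0  0  0  0  0  0]
 [ 0  0  0  0  0  0  0  0  0  6  1  0  0  0  0  0  0  0  0  0]
 [ 0  0  0  0  0  0  0  0  0 10 11  0  0  0  0  0  0  0  0  0]
 [ 0  0  0  0  0  0  0  7 11 13 10  7  0  0  0  0  0  0  0  0]
 [ 0  0  0  0  0  0  0  0  0  9  6  0  0  0  0  0  0  0  0  0]
 [ 0  0  0  0  0  0  0  0  0  0  0  0  0  0  0  0  0  0  0  0]
 [ 0  0  0  0  0  0  0  0  0  0  0  0  0  0  0
[... 376 characters left out ...]
 0  0  0  0  0  0]
 [ 0  0  0  0  0  0  0  0  0  0  0  0  0  0  0  0  0  0  0  0]
 [ 0  0  0  0  0  0  0  0  0  0  0  0  0  0  0  0  0  0  0  0]
 [ 0  0  0  0  0  0  0  0  0  0  0  0  0  0  0  0  0  0  0  0]
 [ 0  0  0  0  0  0  0  0  0  0  0  0  0  0  0  0  0  0  0  0]
 [ 0  0  0  0  0  0  0  0  0  0  0  0  0  0  0  0  0  0  0  0]]
top 83 [ 303  153  136   42 2548] [371.2288 172.7555] ((370.74591064453125, 173.8258514404297), (59.587100982666016, 138.36007690429688), 90.90925598144531) [ 0.6202 -0.0573  0.087 ]
top 83 [ 303  153  136   42 2548] [371.2288 172.7555] ((370.74591064453125, 173.8258514404297), (59.587100982666016, 138.36007690429688), 90.90925598144531) [ 0.6202 -0.0573  0.087 ]
```

Run:
```python
from meas import *
t=np.load("t0.npy");s=np.load("s0.npy")
S=np.array([.4615,.2828])
for cam,uv,z in(("top",(238.2,244.5),.052),("side",(315,265.3),.052)):
    p=W(cam,uv,z)[:2];print("pin",p,np.linalg.norm(p-S),np.degrees(np.arctan2(*(p-S)[::-1])))
for a in(150,160,165,170,180):
    P=[S[0]+.02*np.cos(np.radians(a)),S[1]+.02*np.sin(np.radians(a)),.052];print(a,proj("top",P),proj("side",P))
print("tip",proj("top",[*S,.093]),proj("side",[*S,.093]))
P=s[258:272,306:324];print((P[...,0]-P[...,2]).astype(int))
for cam in("top","side"):
  for r in eyes.silhouettes(cam,"pan_left")[:3]:
    m=r["region"].astype(np.uint8);c=max(cv2.findContours(m,0,1)[0],key=len);e=cv2.fitEllipse(cv2.convexHull(c));print(cam,r["conf"],e,W(cam,e[0],.087))
# spindle dark
Q=t[228:244,230:250].mean(2).astype(int);print(Q)
```

```text
pin [0.4424 0.2867] 0.019532787671441953 168.49510355137926
pin [0.4432 0.2865] 0.018632090803851677 168.68524588228806
150 [235.8575 243.811 ] [313.9213 266.9323]
160 [237.0651 244.3727] [314.7663 266.2274]
165 [237.7035 244.5716] [315.1333 265.8294]
170 [238.3585 244.7137] [315.4597 265.4053]
180 [239.6982 244.8234] [315.9807 264.4921]
tip [237.2423 235.4753] [309.6458 255.4713]
[[-23   0  20  23  13  -8 -26 -28 -27 -30 -28 -27 -30 -32 -30 -22  -3  19]
 [-24  -2  17  21  11  -9 -27 -29 -27 -28 -32 -29 -30 -32 -32 -30 -20  -1]
 [-24  -3  16  19  11  -9 -26 -29 -27 -28 -31 -30 -29 -30 -33 -32 -29 -18]
 [-24  -4  15  19  11  -8 -26 -29 -28 -27 -29 -32 -29 -30 -31 -31 -30 -26]
 [-26  -8  10  17   8 -10 -26 -28 -27 -27 -28 -33 -28 -28 -29 -28 -29 -29]
 [-30 -16  -1   6   0 -15 -26 -24 -20 -21 -27 -32 -28 -27 -28 -26 -26 -29]
 [-28 -27 -18 -14 -16 -25 -26 -16   1  -2 -20 -28 -25 -28 -30 -29 -29 -31]
 [-29 -29 -29 -29 -30 -29 -25 -13  14  12 -10 -21 -23 -29 -33 -33 -32 -32]
 [-28 -29 -28 -28 -28 -28 -26 -22  -6  -1 -10 -15 -21 -29 -32 -33 -33 -33]
 [-28 -28 -29 -28 -28 -28 -27 -26 -25 -17
[... 1529 characters left out ...]
 226 224
  228 224]
 [193 225 226 224 210 173 159 168 152 116  90  80 123 193 225 228 226 225
  227 225]
 [196 225 226 224 219 189 149 138 124 105  85  72 108 188 226 228 226 225
  228 225]
 [196 225 226 225 223 211 177 143 117  94  79  86 128 197 226 228 225 225
  227 223]
 [191 224 227 224 225 225 217 199 164 129 113 140 188 218 229 226 225 226
  226 215]
 [182 222 226 225 225 228 229 223 212 195 186 201 220 228 228 226 225 227
  227 209]
 [158 207 225 225 226 228 228 226 225 224 219 222 226 227 228 225 226 228
  224 192]
 [129 187 223 226 227 227 228 223 222 225 226 226 226 227 226 225 228 229
  214 163]
 [111 160 208 226 229 229 225 211 203 213 222 225 226 228 227 228 228 223
  185 129]]
```

Call:
send_rows(motion=[{"fingers": 1,"az": 0.98},{"fingers": 1,"az": 0.98},{"fingers": 1,"az": 0.98},{"fingers": 1,"az": 0.98},{"fingers": 1,"az": 0.98},{"fingers": 1,"az": 0.98},{"fingers": 1,"az": 0.98},{"fingers": 1,"az": 0.98},{"fingers": 1,"az": 0.98},{"fingers": 1,"az": 0.98},{"fingers": 1,"az": 0.98},{"fingers": 1,"az": 0.98},{"fingers": 1,"az": 0.98},{"fingers": 1,"az": 0.98},{"fingers": 1,"az": 0.98}])

```text
schema error: expected keys fingers, tx, ty, tz, ax, ay, az
```

Call:
send_rows(motion=[{"fingers": 1,"tx": -1,"ty": 0.47},{"fingers": 1,"tx": -1,"ty": 0.47},{"fingers": 1,"tx": -1,"ty": 0.47},{"fingers": 1,"tx": -1,"ty": 0.47},{"fingers": 1,"tx": -1,"ty": 0.47},{"fingers": 1,"tx": -1,"ty": 0.47},{"fingers": 1,"tx": -1,"ty": 0.47},{"fingers": 1,"tx": -1,"ty": 0.47},{"fingers": 1,"tx": -1,"ty": 0.47},{"fingers": 1,"tx": -1,"ty": 0.47},{"fingers": 1,"tx": -1,"ty": 0.47},{"fingers": 1,"tx": -1,"ty": 0.47},{"fingers": 1,"tx": -1,"ty": 0.47},{"fingers": 1,"tx": -1,"ty": 0.47},{"fingers": 1,"tx": -1,"ty": 0.47},{"fingers": 1,"tx": -1,"ty": 0.47},{"fingers": 1,"tx": -1,"ty": 0.47},{"fingers": 1,"tx": -1,"ty": 0.47},{"fingers": 1,"tx": -1,"ty": 0.47},{"fingers": 1}])

```text
schema error: expected keys fingers, tx, ty, tz, ax, ay, az
```

Call:
send_rows(motion=[{"fingers": 1,"tx": 0,"ty": 0,"tz": 0,"ax": 0,"ay": 0,"az": 0.98},{"fingers": 1,"tx": 0,"ty": 0,"tz": 0,"ax": 0,"ay": 0,"az": 0.98},{"fingers": 1,"tx": 0,"ty": 0,"tz": 0,"ax": 0,"ay": 0,"az": 0.98},{"fingers": 1,"tx": 0,"ty": 0,"tz": 0,"ax": 0,"ay": 0,"az": 0.98},{"fingers": 1,"tx": 0,"ty": 0,"tz": 0,"ax": 0,"ay": 0,"az": 0.98},{"fingers": 1,"tx": 0,"ty": 0,"tz": 0,"ax": 0,"ay": 0,"az": 0.98},{"fingers": 1,"tx": 0,"ty": 0,"tz": 0,"ax": 0,"ay": 0,"az": 0.98},{"fingers": 1,"tx": 0,"ty": 0,"tz": 0,"ax": 0,"ay": 0,"az": 0.98},{"fingers": 1,"tx": 0,"ty": 0,"tz": 0,"ax": 0,"ay": 0,"az": 0.98},{"fingers": 1,"tx": 0,"ty": 0,"tz": 0,"ax": 0,"ay": 0,"az": 0.98},{"fingers": 1,"tx": 0,"ty": 0,"tz": 0,"ax": 0,"ay": 0,"az": 0.98},{"fingers": 1,"tx": 0,"ty": 0,"tz": 0,"ax": 0,"ay": 0,"az": 0.98},{"fingers": 1,"tx": 0,"ty": 0,"tz": 0,"ax": 0,"ay": 0,"az": 0.98},{"fingers": 1,"tx": 0,"ty": 0,"tz": 0,"ax": 0,"ay": 0,"az": 0.98},{"fingers": 1,"tx": 0,"ty": 0,"tz": 0,"ax": 0,"ay": 0,"az": 0.99}])

```text
time: 3.55
tcp_pos: [0.1762, 0.5997, 0.2313]
ee_rot: [-3.142, -0.0, 1.568]
force: [-1.2, 0.9, 0.6]
opening: 0.0853
finger_force: 0.0
```

Call:
send_rows(motion=[{"fingers": 1,"tx": -1,"ty": 0.47,"tz": 0,"ax": 0,"ay": 0,"az": 0},{"fingers": 1,"tx": -1,"ty": 0.47,"tz": 0,"ax": 0,"ay": 0,"az": 0},{"fingers": 1,"tx": -1,"ty": 0.47,"tz": 0,"ax": 0,"ay": 0,"az": 0},{"fingers": 1,"tx": -1,"ty": 0.47,"tz": 0,"ax": 0,"ay": 0,"az": 0},{"fingers": 1,"tx": -1,"ty": 0.47,"tz": 0,"ax": 0,"ay": 0,"az": 0},{"fingers": 1,"tx": -1,"ty": 0.47,"tz": 0,"ax": 0,"ay": 0,"az": 0},{"fingers": 1,"tx": -1,"ty": 0.47,"tz": 0,"ax": 0,"ay": 0,"az": 0},{"fingers": 1,"tx": -1,"ty": 0.47,"tz": 0,"ax": 0,"ay": 0,"az": 0},{"fingers": 1,"tx": -1,"ty": 0.47,"tz": 0,"ax": 0,"ay": 0,"az": 0},{"fingers": 1,"tx": -1,"ty": 0.47,"tz": 0,"ax": 0,"ay": 0,"az": 0},{"fingers": 1,"tx": -1,"ty": 0.47,"tz": 0,"ax": 0,"ay": 0,"az": 0},{"fingers": 1,"tx": -1,"ty": 0.47,"tz": 0,"ax": 0,"ay": 0,"az": 0},{"fingers": 1,"tx": -1,"ty": 0.47,"tz": 0,"ax": 0,"ay": 0,"az": 0},{"fingers": 1,"tx": -1,"ty": 0.47,"tz": 0,"ax": 0,"ay": 0,"az": 0},{"fingers": 1,"tx": -1,"ty": 0.47,"tz": 0,"ax": 0,"ay": 0,"az": 0},{"fingers": 1,"tx": -1,"ty": 0.47,"tz": 0,"ax": 0,"ay": 0,"az": 0},{"fingers": 1,"tx": -1,"ty": 0.47,"tz": 0,"ax": 0,"ay": 0,"az": 0},{"fingers": 1,"tx": -1,"ty": 0.47,"tz": 0,"ax": 0,"ay": 0,"az": 0},{"fingers": 1,"tx": -1,"ty": 0.47,"tz": 0,"ax": 0,"ay": 0,"az": 0},{"fingers": 1,"tx": -1,"ty": 0.47,"tz": 0,"ax": 0,"ay": 0,"az": 0}])

```text
time: 5.22
tcp_pos: [0.4595, -0.0017, 0.2316]
ee_rot: [3.141, 0.0, 1.572]
force: [0.2, 0.1, 0.2]
opening: 0.085
finger_force: 0.0
```

Call:
send_rows(motion=[{"fingers": 1,"tx": -0.52,"ty": 0.22,"tz": 0,"ax": 0,"ay": 0,"az": 0},{"fingers": 1,"tx": 0,"ty": 0,"tz": 1,"ax": 0,"ay": 0,"az": 0},{"fingers": 1,"tx": 0,"ty": 0,"tz": 1,"ax": 0,"ay": 0,"az": 0},{"fingers": 1,"tx": 0,"ty": 0,"tz": 1,"ax": 0,"ay": 0,"az": 0},{"fingers": 1,"tx": 0,"ty": 0,"tz": 1,"ax": 0,"ay": 0,"az": 0},{"fingers": 1,"tx": 0,"ty": 0,"tz": 1,"ax": 0,"ay": 0,"az": 0},{"fingers": 1,"tx": 0,"ty": 0,"tz": 1,"ax": 0,"ay": 0,"az": 0},{"fingers": 1,"tx": 0,"ty": 0,"tz": 0.8,"ax": 0,"ay": 0,"az": 0},{"fingers": 1,"tx": 0,"ty": 0,"tz": 0.4,"ax": 0,"ay": 0,"az": 0},{"fingers": 1,"tx": 0,"ty": 0,"tz": 0,"ax": 0,"ay": 0,"az": 0},{"fingers": 0.3,"tx": 0,"ty": 0,"tz": 0,"ax": 0,"ay": 0,"az": 0},{"fingers": 0.1,"tx": 0,"ty": 0,"tz": 0,"ax": 0,"ay": 0,"az": 0},{"fingers": 0.1,"tx": 0,"ty": 0,"tz": 0,"ax": 0,"ay": 0,"az": 0},{"fingers": 0.1,"tx": 0,"ty": 0,"tz": 0,"ax": 0,"ay": 0,"az": 0},{"fingers": 0.1,"tx": 0,"ty": 0,"tz": 0,"ax": 0,"ay": 0,"az": 0}])

```text
time: 6.47
tcp_pos: [0.4676, -0.0159, 0.0172]
ee_rot: [3.138, 0.001, 1.572]
force: [-0.4, -0.7, 5.8]
opening: 0.0595
finger_force: 65.2
```

Call:
send_rows(motion=[{"fingers": 0.1,"tx": 0,"ty": 0,"tz": -0.5,"ax": 0,"ay": 0,"az": 0},{"fingers": 0.1,"tx": 0,"ty": 0,"tz": -1,"ax": 0,"ay": 0,"az": 0},{"fingers": 0.1,"tx": 0,"ty": 0,"tz": -1,"ax": 0,"ay": 0,"az": 0},{"fingers": 0.1,"tx": 0,"ty": 0,"tz": -1,"ax": 0,"ay": 0,"az": 0},{"fingers": 0.1,"tx": 0,"ty": 0,"tz": -1,"ax": 0,"ay": 0,"az": 0},{"fingers": 0.1,"tx": 0,"ty": 0,"tz": -0.5,"ax": 0,"ay": 0,"az": 0},{"fingers": 0.1,"tx": 0,"ty": 0,"tz": 0,"ax": 0,"ay": 0,"az": 0}])

```text
time: 7.05
tcp_pos: [0.4689, -0.0161, 0.1701]
ee_rot: [3.132, 0.002, 1.572]
force: [1.5, 0.6, -1.5]
opening: 0.0599
finger_force: 65.6
```

Run:
```python
from meas import *
t=avg("top",1);s=avg("side",2);st=readout.get_state();print(st["tcp_pos"],st["force"],st["wrist_torque"],st["opening"])
u,v=proj("side",[.467,-.016,.17]).astype(int)
a=s[v-40:v+40,u-40:u+40];cv2.imwrite("pics/g1.png",cv2.resize(a,(480,480),interpolation=cv2.INTER_CUBIC)[:,:,::-1])
```

```text
[ 0.4644 -0.0153  0.164 ] [-0.0779  0.308  -2.4157] [0.0495 0.0005 0.0226] 0.059330933258304824[ WARN:0@2.838] global loadsave.cpp:1063 imwrite_ Unsupported depth image for selected encoder is fallbacked to CV_8U.
```

View pics/g1.png

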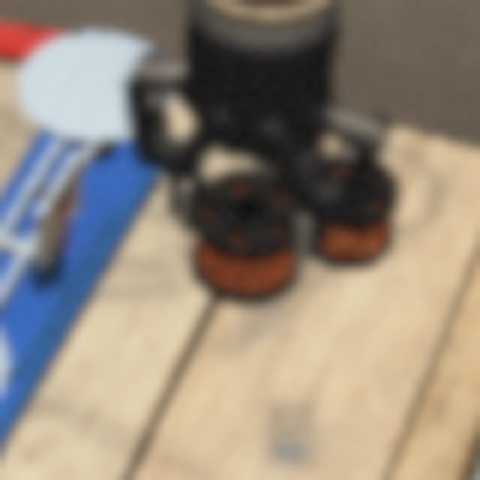

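Call:
send_rows(motion=[{"fingers": 0.1,"tx": 0.46,"ty": 0.91,"tz": 0,"ax": 0,"ay": 0,"az": 0},{"fingers": 0.1,"tx": 0.46,"ty": 0.91,"tz": 0,"ax": 0,"ay": 0,"az": 0},{"fingers": 0.1,"tx": 0.46,"ty": 0.91,"tz": 0,"ax": 0,"ay": 0,"az": 0},{"fingers": 0.1,"tx": 0.46,"ty": 0.91,"tz": 0,"ax": 0,"ay": 0,"az": 0},{"fingers": 0.1,"tx": 0.46,"ty": 0.91,"tz": 0,"ax": 0,"ay": 0,"az": 0},{"fingers": 0.1,"tx": 0.46,"ty": 0.91,"tz": 0,"ax": 0,"ay": 0,"az": 0},{"fingers": 0.1,"tx": 0,"ty": 0,"tz": 0,"ax": 0,"ay": 0,"az": 0},{"fingers": 0.1,"tx": 0,"ty": 0,"tz": 0,"ax": 0,"ay": 0,"az": 0},{"fingers": 0.1,"tx": 0,"ty": 0,"tz": 0,"ax": 0,"ay": 0,"az": 0},{"fingers": 0.1,"tx": 0,"ty": 0,"tz": 0,"ax": 0,"ay": 0,"az": 0}])

```text
time: 8.03
tcp_pos: [0.6272, 0.067, 0.1634]
ee_rot: [-3.137, 0.0, 1.572]
force: [-0.2, 0.2, -1.2]
opening: 0.0593
finger_force: 66.4
```

Run:
```python
from meas import *
for i in range(3):
    st=readout.get_state();print(st["tcp_pos"],st["force"],st["wrist_torque"]);t=avg("top",1)
p=st["tcp_pos"]
cv2.imwrite("pics/p1.png",cv2.resize(t[130:260,270:470],(800,520),interpolation=cv2.INTER_CUBIC).clip(0,255).astype(np.uint8)[:,:,::-1])
```

```text
[0.6272 0.067  0.1634] [-0.2349  0.1806 -1.1737] [ 0.0116  0.0444 -0.0482]
[0.6275 0.0669 0.1641] [ 0.6287 -0.5741 -2.1257] [0.0723 0.0188 0.0003]
[0.6279 0.0669 0.1646] [-0.3883  0.0907 -0.3566] [ 0.0035  0.0368 -0.0159]
```

View pics/p1.png

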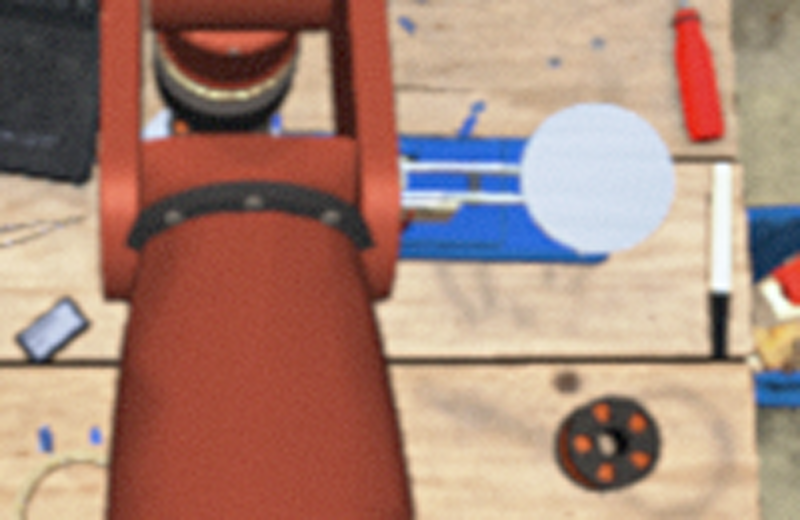

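Call:
send_rows(motion=[{"fingers": 0.1,"tx": 0,"ty": 0,"tz": 0.7,"ax": 0,"ay": 0,"az": 0},{"fingers": 0.1,"tx": 0,"ty": 0,"tz": 0.6,"ax": 0,"ay": 0,"az": 0},{"fingers": 0.1,"tx": 0,"ty": 0,"tz": 0.3,"ax": 0,"ay": 0,"az": 0},{"fingers": 0.1,"tx": 0,"ty": 0,"tz": 0.15,"ax": 0,"ay": 0,"az": 0},{"fingers": 0.1,"tx": 0,"ty": 0,"tz": 0.1,"ax": 0,"ay": 0,"az": 0},{"fingers": 0.1,"tx": 0,"ty": 0,"tz": 0.08,"ax": 0,"ay": 0,"az": 0},{"fingers": 0.1,"tx": 0,"ty": 0,"tz": 0.08,"ax": 0,"ay": 0,"az": 0},{"fingers": 0.1,"tx": 0,"ty": 0,"tz": 0.05,"ax": 0,"ay": 0,"az": 0},{"fingers": 0.1,"tx": 0,"ty": 0,"tz": 0,"ax": 0,"ay": 0,"az": 0},{"fingers": 0.1,"tx": 0,"ty": 0,"tz": 0,"ax": 0,"ay": 0,"az": 0}])

```text
time: 9.02
tcp_pos: [0.6296, 0.0675, 0.104]
ee_rot: [3.141, 0.0, 1.572]
force: [-0.6, -0.5, -1.6]
opening: 0.0595
finger_force: 66.5
```

Call:
send_rows(motion=[{"fingers": 0.1,"tx": 0,"ty": 0,"tz": 0.04,"ax": 0,"ay": 0,"az": 0},{"fingers": 0.1,"tx": 0,"ty": 0,"tz": 0.04,"ax": 0,"ay": 0,"az": 0},{"fingers": 0.1,"tx": 0,"ty": 0,"tz": 0.04,"ax": 0,"ay": 0,"az": 0},{"fingers": 0.1,"tx": 0,"ty": 0,"tz": 0.04,"ax": 0,"ay": 0,"az": 0},{"fingers": 0.1,"tx": 0,"ty": 0,"tz": 0,"ax": 0,"ay": 0,"az": 0},{"fingers": 0.1,"tx": 0,"ty": 0,"tz": 0,"ax": 0,"ay": 0,"az": 0}])

```text
time: 9.52
tcp_pos: [0.629, 0.0675, 0.0984]
ee_rot: [-3.141, -0.0, 1.572]
force: [0.4, -0.1, -1.7]
opening: 0.0593
finger_force: 66.5
```

Call:
send_rows(motion=[{"fingers": 0.5,"tx": 0,"ty": 0,"tz": 0,"ax": 0,"ay": 0,"az": 0},{"fingers": 0.8,"tx": 0,"ty": 0,"tz": 0,"ax": 0,"ay": 0,"az": 0},{"fingers": 1,"tx": 0,"ty": 0,"tz": 0,"ax": 0,"ay": 0,"az": 0},{"fingers": 1,"tx": 0,"ty": 0,"tz": 0,"ax": 0,"ay": 0,"az": 0},{"fingers": 1,"tx": 0,"ty": 0,"tz": 0,"ax": 0,"ay": 0,"az": 0},{"fingers": 1,"tx": 0,"ty": 0,"tz": -0.5,"ax": 0,"ay": 0,"az": 0},{"fingers": 1,"tx": 0,"ty": 0,"tz": -1,"ax": 0,"ay": 0,"az": 0},{"fingers": 1,"tx": 0,"ty": 0,"tz": -1,"ax": 0,"ay": 0,"az": 0},{"fingers": 1,"tx": 0,"ty": -1,"tz": -0.5,"ax": 0,"ay": 0,"az": 0},{"fingers": 1,"tx": -1,"ty": -1,"tz": 0,"ax": 0,"ay": 0,"az": 0},{"fingers": 1,"tx": -1,"ty": -1,"tz": 0,"ax": 0,"ay": 0,"az": 0},{"fingers": 1,"tx": -1,"ty": -1,"tz": 0,"ax": 0,"ay": 0,"az": 0},{"fingers": 1,"tx": -1,"ty": -1,"tz": 0,"ax": 0,"ay": 0,"az": 0},{"fingers": 1,"tx": -1,"ty": -0.4,"tz": 0,"ax": 0,"ay": 0,"az": 0},{"fingers": 1,"tx": -1,"ty": 0,"tz": 0,"ax": 0,"ay": 0,"az": 0},{"fingers": 1,"tx": -1,"ty": 0,"tz": 0,"ax": 0,"ay": 0,"az": 0},{"fingers": 1,"tx": -1,"ty": 0,"tz": 0,"ax": 0,"ay": 0,"az": 0},{"fingers": 1,"tx": 0,"ty": 0,"tz": 0,"ax": 0,"ay": 0,"az": 0}])

```text
time: 11.02
tcp_pos: [0.4701, -0.1755, 0.1897]
ee_rot: [3.14, 0.004, 1.568]
force: [-0.8, 0.7, -0.6]
opening: 0.0856
finger_force: 0.0
```

Run:
```python
from meas import *
t=avg("top",1);s=avg("side",1);st=readout.get_state();print(st["time"],st["tcp_pos"],st["force"])
cv2.imwrite("pics/p2.png",np.vstack([cv2.resize(t[130:260,270:470],(600,390)),cv2.resize(s[130:210,260:500],(600,200))]).clip(0,255).astype(np.uint8)[:,:,::-1])
```

```text
11.1167 [ 0.4697 -0.1715  0.1889] [ 0.1999 -0.0664  0.4947]
```

View pics/p2.png

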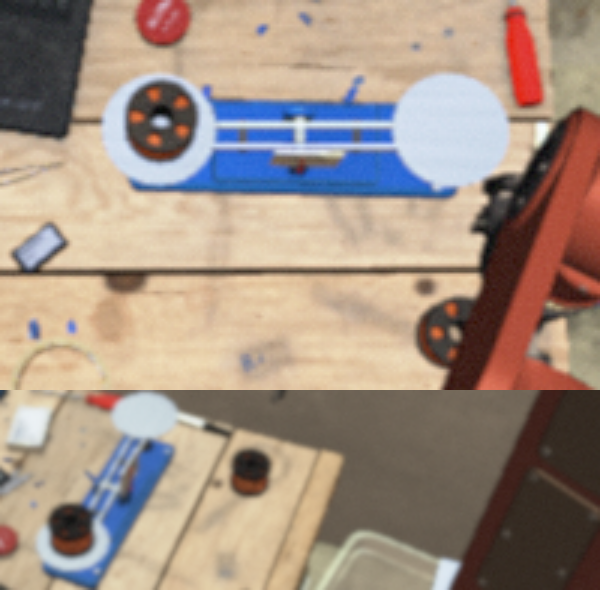

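Call:
send_rows(motion=[{"fingers": 1,"tx": -0.83,"ty": -0.56,"tz": 0,"ax": 0,"ay": 0,"az": 0},{"fingers": 1,"tx": 0,"ty": 0,"tz": 1,"ax": 0,"ay": 0,"az": 0},{"fingers": 1,"tx": 0,"ty": 0,"tz": 1,"ax": 0,"ay": 0,"az": 0},{"fingers": 1,"tx": 0,"ty": 0,"tz": 1,"ax": 0,"ay": 0,"az": 0},{"fingers": 1,"tx": 0,"ty": 0,"tz": 1,"ax": 0,"ay": 0,"az": 0},{"fingers": 1,"tx": 0,"ty": 0,"tz": 0.8,"ax": 0,"ay": 0,"az": 0},{"fingers": 1,"tx": 0,"ty": 0,"tz": 0,"ax": 0,"ay": 0,"az": 0},{"fingers": 1,"tx": 0,"ty": 0,"tz": 0,"ax": 0,"ay": 0,"az": 0},{"fingers": 1,"tx": 0,"ty": 0,"tz": 0,"ax": 0,"ay": 0,"az": 0},{"fingers": 1,"tx": 0,"ty": 0,"tz": 0,"ax": 0,"ay": 0,"az": 0}])

```text
time: 11.95
tcp_pos: [0.4549, -0.1961, 0.0469]
ee_rot: [3.138, 0.002, 1.573]
force: [0.0, -0.2, -0.1]
opening: 0.0853
finger_force: 0.0
```

Call:
send_rows(motion=[{"fingers": 1,"tx": 0,"ty": -0.04,"tz": 0.7,"ax": 0,"ay": 0,"az": 0},{"fingers": 1,"tx": 0,"ty": 0,"tz": 0.31,"ax": 0,"ay": 0,"az": 0},{"fingers": 0.6,"tx": 0,"ty": 0,"tz": 0,"ax": 0,"ay": 0,"az": 0},{"fingers": 0.3,"tx": 0,"ty": 0,"tz": 0,"ax": 0,"ay": 0,"az": 0},{"fingers": 0.1,"tx": 0,"ty": 0,"tz": 0,"ax": 0,"ay": 0,"az": 0},{"fingers": 0.1,"tx": 0,"ty": 0,"tz": 0,"ax": 0,"ay": 0,"az": 0},{"fingers": 0.1,"tx": 0,"ty": 0,"tz": 0,"ax": 0,"ay": 0,"az": 0},{"fingers": 0.1,"tx": 0,"ty": 0,"tz": 0,"ax": 0,"ay": 0,"az": 0}])

```text
time: 12.62
tcp_pos: [0.4527, -0.1957, 0.0157]
ee_rot: [3.14, 0.0, 1.572]
force: [-0.6, 3.0, 5.7]
opening: 0.0599
finger_force: 65.0
```

Call:
send_rows(motion=[{"fingers": 0.1,"tx": 0,"ty": 0,"tz": -0.4,"ax": 0,"ay": 0,"az": 0},{"fingers": 0.1,"tx": 0,"ty": 0,"tz": -1,"ax": 0,"ay": 0,"az": 0},{"fingers": 0.1,"tx": 0,"ty": 0,"tz": -1,"ax": 0,"ay": 0,"az": 0},{"fingers": 0.1,"tx": 0,"ty": 0,"tz": -1,"ax": 0,"ay": 0,"az": 0},{"fingers": 0.1,"tx": 0,"ty": 0,"tz": -1,"ax": 0,"ay": 0,"az": 0},{"fingers": 0.1,"tx": 0,"ty": 0,"tz": -0.6,"ax": 0,"ay": 0,"az": 0},{"fingers": 0.1,"tx": 0.07,"ty": 0.94,"tz": 0,"ax": 0,"ay": 0,"az": 0},{"fingers": 0.1,"tx": 0.07,"ty": 0.94,"tz": 0,"ax": 0,"ay": 0,"az": 0},{"fingers": 0.1,"tx": 0.07,"ty": 0.94,"tz": 0,"ax": 0,"ay": 0,"az": 0},{"fingers": 0.1,"tx": 0.07,"ty": 0.94,"tz": 0,"ax": 0,"ay": 0,"az": 0},{"fingers": 0.1,"tx": 0.07,"ty": 0.94,"tz": 0,"ax": 0,"ay": 0,"az": 0},{"fingers": 0.1,"tx": 0.07,"ty": 0.94,"tz": 0,"ax": 0,"ay": 0,"az": 0},{"fingers": 0.1,"tx": 0,"ty": 0,"tz": 0,"ax": 0,"ay": 0,"az": 0},{"fingers": 0.1,"tx": 0,"ty": 0,"tz": 0,"ax": 0,"ay": 0,"az": 0},{"fingers": 0.1,"tx": 0,"ty": 0,"tz": 0,"ax": 0,"ay": 0,"az": 0}])

```text
time: 13.87
tcp_pos: [0.6195, -0.1824, 0.1628]
ee_rot: [-3.138, -0.001, 1.572]
force: [-0.4, -1.4, -3.5]
opening: 0.0596
finger_force: 68.1
```

Run:
```python
from meas import *
t=avg("top",1);F=[]
for i in range(4):
    st=readout.get_state();F.append(st["force"]);s=avg("side",1)
print(st["tcp_pos"],np.mean(F,0),st["time"])
```

```text
[ 0.6198 -0.1828  0.1641] [-0.4952 -0.0018 -3.9963] 14.0667
```

Call:
send_rows(motion=[{"fingers": 0.1,"tx": 0,"ty": 0.05,"tz": 0.6,"ax": 0,"ay": 0,"az": 0},{"fingers": 0.1,"tx": 0,"ty": 0,"tz": 0.5,"ax": 0,"ay": 0,"az": 0},{"fingers": 0.1,"tx": 0,"ty": 0,"tz": 0.3,"ax": 0,"ay": 0,"az": 0},{"fingers": 0.1,"tx": 0,"ty": 0,"tz": 0.15,"ax": 0,"ay": 0,"az": 0},{"fingers": 0.1,"tx": 0,"ty": 0,"tz": 0.08,"ax": 0,"ay": 0,"az": 0},{"fingers": 0.1,"tx": 0,"ty": 0,"tz": 0.06,"ax": 0,"ay": 0,"az": 0},{"fingers": 0.1,"tx": 0,"ty": 0,"tz": 0.04,"ax": 0,"ay": 0,"az": 0},{"fingers": 0.1,"tx": 0,"ty": 0,"tz": 0.04,"ax": 0,"ay": 0,"az": 0},{"fingers": 0.1,"tx": 0,"ty": 0,"tz": 0.04,"ax": 0,"ay": 0,"az": 0},{"fingers": 0.1,"tx": 0,"ty": 0,"tz": 0.04,"ax": 0,"ay": 0,"az": 0},{"fingers": 0.1,"tx": 0,"ty": 0,"tz": 0,"ax": 0,"ay": 0,"az": 0},{"fingers": 0.1,"tx": 0,"ty": 0,"tz": 0,"ax": 0,"ay": 0,"az": 0}])

```text
time: 15.12
tcp_pos: [0.623, -0.1832, 0.1094]
ee_rot: [3.14, 0.001, 1.572]
force: [0.5, -1.3, -1.0]
opening: 0.0592
finger_force: 68.2
```

Call:
send_rows(motion=[{"fingers": 0.5,"tx": 0,"ty": 0,"tz": 0,"ax": 0,"ay": 0,"az": 0},{"fingers": 0.8,"tx": 0,"ty": 0,"tz": 0,"ax": 0,"ay": 0,"az": 0},{"fingers": 1,"tx": 0,"ty": 0,"tz": 0,"ax": 0,"ay": 0,"az": 0},{"fingers": 1,"tx": 0,"ty": 0,"tz": 0,"ax": 0,"ay": 0,"az": 0},{"fingers": 1,"tx": 0,"ty": 0,"tz": 0,"ax": 0,"ay": 0,"az": 0},{"fingers": 1,"tx": 0,"ty": 0,"tz": -0.5,"ax": 0,"ay": 0,"az": 0},{"fingers": 1,"tx": 0,"ty": 0,"tz": -1,"ax": 0,"ay": 0,"az": 0},{"fingers": 1,"tx": 0,"ty": 0,"tz": -1,"ax": 0,"ay": 0,"az": 0},{"fingers": 1,"tx": 0,"ty": -1,"tz": 0,"ax": 0,"ay": 0,"az": 0},{"fingers": 1,"tx": 0,"ty": -1,"tz": 0,"ax": 0,"ay": 0,"az": 0},{"fingers": 1,"tx": 0,"ty": -1,"tz": 0,"ax": 0,"ay": 0,"az": 0},{"fingers": 1,"tx": 0,"ty": -1,"tz": 0,"ax": 0,"ay": 0,"az": 0},{"fingers": 1,"tx": 0,"ty": -1,"tz": 0,"ax": 0,"ay": 0,"az": 0}])

```text
time: 16.2
tcp_pos: [0.4712, -0.1827, 0.1841]
ee_rot: [3.141, 0.0, 1.572]
force: [0.5, 0.1, 1.0]
opening: 0.0854
finger_force: 0.0
```

Call:
send_rows(motion=[{"fingers": 1,"tx": 0,"ty": 0,"tz": 0,"ax": 0,"ay": 0,"az": -1},{"fingers": 1,"tx": 0,"ty": 0,"tz": 0,"ax": 0,"ay": 0,"az": -1},{"fingers": 1,"tx": 0,"ty": 0,"tz": 0,"ax": 0,"ay": 0,"az": -1},{"fingers": 1,"tx": 0,"ty": 0,"tz": 0,"ax": 0,"ay": 0,"az": -1},{"fingers": 1,"tx": 0,"ty": 0,"tz": 0,"ax": 0,"ay": 0,"az": -1},{"fingers": 1,"tx": 0,"ty": 0,"tz": 0,"ax": 0,"ay": 0,"az": -1},{"fingers": 1,"tx": 0,"ty": 0,"tz": 0,"ax": 0,"ay": 0,"az": -1},{"fingers": 1,"tx": 0,"ty": 0,"tz": 0,"ax": 0,"ay": 0,"az": -1},{"fingers": 1,"tx": 0,"ty": 0,"tz": 0,"ax": 0,"ay": 0,"az": -1},{"fingers": 1,"tx": 0,"ty": 0,"tz": 0,"ax": 0,"ay": 0,"az": -1},{"fingers": 1,"tx": 0,"ty": 0,"tz": 0,"ax": 0,"ay": 0,"az": -1},{"fingers": 1,"tx": 0,"ty": 0,"tz": 0,"ax": 0,"ay": 0,"az": -1},{"fingers": 1,"tx": 0,"ty": 0,"tz": 0,"ax": 0,"ay": 0,"az": -1},{"fingers": 1,"tx": 0,"ty": 0,"tz": 0,"ax": 0,"ay": 0,"az": -1},{"fingers": 1,"tx": 0,"ty": 0,"tz": 0,"ax": 0,"ay": 0,"az": -1},{"fingers": 1,"tx": 0,"ty": 0,"tz": 0,"ax": 0,"ay": 0,"az": -1},{"fingers": 1,"tx": 0,"ty": 0,"tz": 0,"ax": 0,"ay": 0,"az": -1},{"fingers": 1,"tx": 0,"ty": 0,"tz": 0,"ax": 0,"ay": 0,"az": -1}])

```text
time: 17.7
tcp_pos: [0.4725, -0.1829, 0.1841]
ee_rot: [-3.141, 0.0, -3.136]
force: [1.0, -0.5, -1.1]
opening: 0.0853
finger_force: 0.0
```

Run:
```python
from meas import *
t=avg("top",4);s=avg("side",1);st=readout.get_state();print(st["time"],st["tcp_pos"],st["ee_rot"],st["joints"])
cv2.imwrite("pics/p3.png",np.vstack([cv2.resize(t[130:230,270:470],(600,300)),cv2.resize(s[130:210,260:420],(600,300))]).clip(0,255).astype(np.uint8)[:,:,::-1])
for X,z in(([.628,.067],.098+.040),([.6225,-.183],.076+.040)):
  print(windows(t,proj("top",[*X,z]),z=z,half=16))
```

```text
17.95 [ 0.4725 -0.1829  0.184 ] [-3.1415  0.0003  3.1411] [-0.5079  0.0104  1.9333  0.      1.1977 -2.0782]
(array([0.6277, 0.0662]), np.float64(17.46472531156364), np.float64(-547.7817693916498))
(array([ 0.6211, -0.1831]), np.float64(18.499074813092992), np.float64(-488.04709597514346))
```

View pics/p3.png

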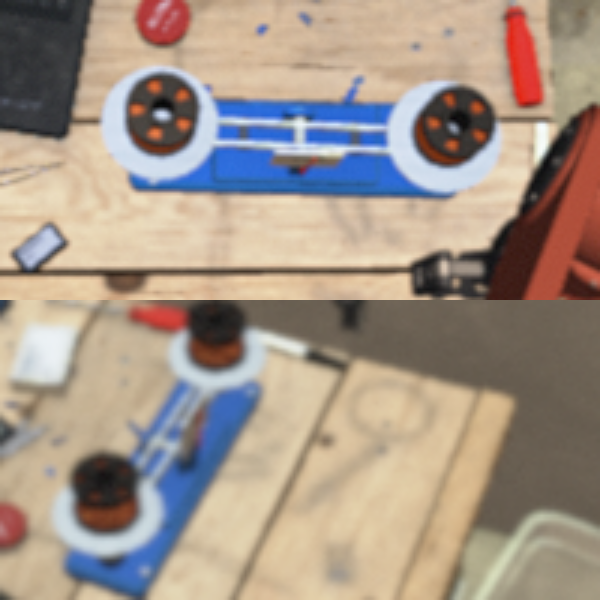

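Call:
send_rows(motion=[{"fingers": 1,"tx": -1,"ty": 0,"tz": 0,"ax": 0,"ay": 0,"az": 0},{"fingers": 1,"tx": -1,"ty": 0,"tz": 0,"ax": 0,"ay": 0,"az": 0},{"fingers": 1,"tx": -1,"ty": 0,"tz": 0,"ax": 0,"ay": 0,"az": 0},{"fingers": 1,"tx": -1,"ty": 0,"tz": 0,"ax": 0,"ay": 0,"az": 0},{"fingers": 1,"tx": -0.97,"ty": 0,"tz": 0,"ax": 0,"ay": 0,"az": 0},{"fingers": 1,"tx": 0,"ty": 0,"tz": 1,"ax": 0,"ay": 0,"az": 0},{"fingers": 1,"tx": 0,"ty": 0,"tz": 1,"ax": 0,"ay": 0,"az": 0},{"fingers": 1,"tx": 0,"ty": 0,"tz": 0.6,"ax": 0,"ay": 0,"az": 0},{"fingers": 1,"tx": 0,"ty": 0,"tz": 0.3,"ax": 0,"ay": 0,"az": 0},{"fingers": 1,"tx": 0,"ty": 0,"tz": 0,"ax": 0,"ay": 0,"az": 0},{"fingers": 1,"tx": 0,"ty": 0,"tz": 0,"ax": 0,"ay": 0,"az": 0},{"fingers": 1,"tx": 0,"ty": 0,"tz": 0,"ax": 0,"ay": 0,"az": 0}])

```text
time: 18.95
tcp_pos: [0.6229, -0.1833, 0.0989]
ee_rot: [-3.14, 0.003, -3.141]
force: [0.4, 0.2, 0.1]
opening: 0.0854
finger_force: 0.0
```

Call:
send_rows(motion=[{"fingers": 1,"tx": 0,"ty": 0,"tz": 0.22,"ax": 0,"ay": 0,"az": 0},{"fingers": 0.6,"tx": 0,"ty": 0,"tz": 0,"ax": 0,"ay": 0,"az": 0},{"fingers": 0.3,"tx": 0,"ty": 0,"tz": 0,"ax": 0,"ay": 0,"az": 0},{"fingers": 0.1,"tx": 0,"ty": 0,"tz": 0,"ax": 0,"ay": 0,"az": 0},{"fingers": 0.1,"tx": 0,"ty": 0,"tz": 0,"ax": 0,"ay": 0,"az": 0},{"fingers": 0.1,"tx": 0,"ty": 0,"tz": 0,"ax": 0,"ay": 0,"az": 0},{"fingers": 0.1,"tx": 0,"ty": 0,"tz": 0,"ax": 0,"ay": 0,"az": 0}])

```text
time: 19.53
tcp_pos: [0.6221, -0.1836, 0.0917]
ee_rot: [-3.14, 0.001, -3.14]
force: [-2.1, -1.8, 5.5]
opening: 0.0596
finger_force: 64.4
```

Call:
send_rows(motion=[{"fingers": 0.1,"tx": 0,"ty": 0,"tz": -0.1,"ax": 0,"ay": 0,"az": 0},{"fingers": 0.1,"tx": 0,"ty": 0,"tz": -0.1,"ax": 0,"ay": 0,"az": 0},{"fingers": 0.1,"tx": 0,"ty": 0,"tz": -0.1,"ax": 0,"ay": 0,"az": 0},{"fingers": 0.1,"tx": 0,"ty": 0,"tz": -0.1,"ax": 0,"ay": 0,"az": 0},{"fingers": 0.1,"tx": 0,"ty": 0,"tz": -0.1,"ax": 0,"ay": 0,"az": 0},{"fingers": 0.1,"tx": 0,"ty": 0,"tz": -0.1,"ax": 0,"ay": 0,"az": 0},{"fingers": 0.1,"tx": 0,"ty": 0,"tz": -0.15,"ax": 0,"ay": 0,"az": 0},{"fingers": 0.1,"tx": 0,"ty": 0,"tz": -0.3,"ax": 0,"ay": 0,"az": 0},{"fingers": 0.1,"tx": 0,"ty": 0,"tz": -1,"ax": 0,"ay": 0,"az": 0},{"fingers": 0.1,"tx": 0,"ty": 0,"tz": -1,"ax": 0,"ay": 0,"az": 0},{"fingers": 0.1,"tx": 0,"ty": 0,"tz": 0,"ax": 0,"ay": 0,"az": 0},{"fingers": 0.1,"tx": 0,"ty": 0,"tz": 0,"ax": 0,"ay": 0,"az": 0}])

```text
time: 20.53
tcp_pos: [0.6239, -0.1836, 0.1857]
ee_rot: [-3.139, 0.007, -3.14]
force: [-0.8, 0.8, -4.9]
opening: 0.0594
finger_force: 67.2
```

Run:
```python
from meas import *
F=[]
for i in range(4):
    st=readout.get_state();F.append(st["force"]);t=avg("top",1)
print(st["tcp_pos"],st["ee_rot"],np.mean(F,0),st["time"])
```

```text
[ 0.62   -0.1821  0.1796] [ 3.14   -0.0037 -3.1403] [-0.4     0.5923 -4.6117] 20.6833
```

Call:
send_rows(motion=[{"fingers": 0.1,"tx": 0.33,"ty": 0.97,"tz": 0,"ax": 0,"ay": 0,"az": 0},{"fingers": 0.1,"tx": 0.33,"ty": 0.97,"tz": 0,"ax": 0,"ay": 0,"az": 0},{"fingers": 0.1,"tx": 0.33,"ty": 0.97,"tz": 0,"ax": 0,"ay": 0,"az": 0},{"fingers": 0.1,"tx": 0.33,"ty": 0.97,"tz": 0,"ax": 0,"ay": 0,"az": 0},{"fingers": 0.1,"tx": 0.33,"ty": 0.97,"tz": 0,"ax": 0,"ay": 0,"az": 0},{"fingers": 0.1,"tx": 0.33,"ty": 0.97,"tz": 0,"ax": 0,"ay": 0,"az": 0},{"fingers": 0.1,"tx": 0.33,"ty": 0.97,"tz": 0,"ax": 0,"ay": 0,"az": 0},{"fingers": 0.1,"tx": 0.33,"ty": 0.97,"tz": 0,"ax": 0,"ay": 0,"az": 0},{"fingers": 0.1,"tx": 0.33,"ty": 0.97,"tz": 0,"ax": 0,"ay": 0,"az": 0},{"fingers": 0.1,"tx": 0.33,"ty": 0.97,"tz": 0,"ax": 0,"ay": 0,"az": 0},{"fingers": 0.1,"tx": 0.33,"ty": 0.97,"tz": 0,"ax": 0,"ay": 0,"az": 0},{"fingers": 0.1,"tx": 0.33,"ty": 0.97,"tz": 0,"ax": 0,"ay": 0,"az": 0},{"fingers": 0.1,"tx": 0.33,"ty": 0.97,"tz": 0,"ax": 0,"ay": 0,"az": 0},{"fingers": 0.1,"tx": 0.33,"ty": 0.97,"tz": 0,"ax": 0,"ay": 0,"az": 0},{"fingers": 0.1,"tx": 0.33,"ty": 0.97,"tz": 0,"ax": 0,"ay": 0,"az": 0},{"fingers": 0.1,"tx": 0.33,"ty": 0.95,"tz": 0,"ax": 0,"ay": 0,"az": 0},{"fingers": 0.1,"tx": 0,"ty": 0,"tz": 0,"ax": 0,"ay": 0,"az": -0.6},{"fingers": 0.1,"tx": 0,"ty": 0,"tz": 0,"ax": 0,"ay": 0,"az": -0.6},{"fingers": 0.1,"tx": 0,"ty": 0,"tz": 0,"ax": 0,"ay": 0,"az": 0},{"fingers": 0.1,"tx": 0,"ty": 0,"tz": 0,"ax": 0,"ay": 0,"az": 0}])

```text
time: 22.4
tcp_pos: [0.4615, 0.2817, 0.1802]
ee_rot: [-3.141, -0.003, -3.037]
force: [-0.3, -0.9, -4.1]
opening: 0.0596
finger_force: 68.0
```

Run:
```python
from meas import *
s=avg("side",3);F=[];Q=[]
for i in range(4):
    st=readout.get_state();F.append(st["force"]);Q.append(st["tcp_pos"]);t=avg("top",1)
print(Q,st["ee_rot"],np.mean(F,0),st["time"])
u,v=proj("side",[.4615,.2828,.12]).astype(int);print(u,v)
cv2.imwrite("pics/p4.png",np.hstack([cv2.resize(s[v-45:v+45,u-45:u+45],(450,450)),cv2.resize(t[200:270,200:270],(350,450))]).clip(0,255).astype(np.uint8)[:,:,::-1])
```

```text
[array([0.4623, 0.2815, 0.1811]), array([0.4625, 0.2816, 0.1813]), array([0.4626, 0.2816, 0.1816]), array([0.4627, 0.2817, 0.1817])] [-3.1415 -0.0002 -3.0368] [-0.0913 -0.1885 -3.9435] 22.7
309 250
```

View pics/p4.png

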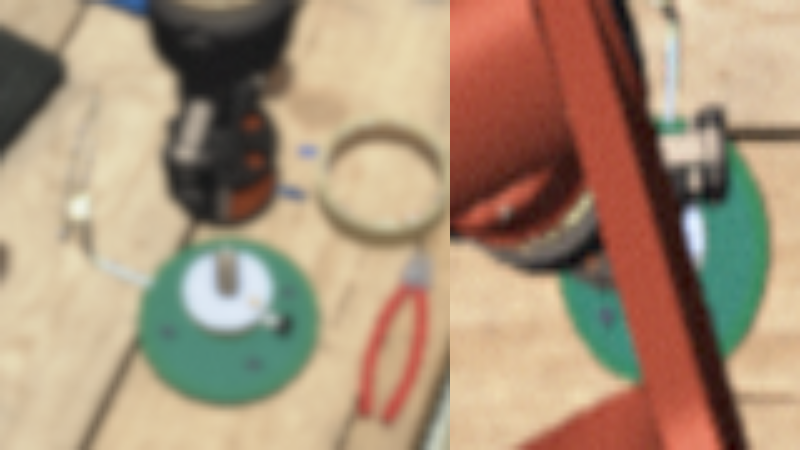

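Call:
send_rows(motion=[{"fingers": 0.1,"tx": 0.04,"ty": 0.04,"tz": 0.9,"ax": 0,"ay": 0,"az": 0},{"fingers": 0.1,"tx": 0,"ty": 0,"tz": 0.8,"ax": 0,"ay": 0,"az": 0},{"fingers": 0.1,"tx": 0,"ty": 0,"tz": 0.4,"ax": 0,"ay": 0,"az": 0},{"fingers": 0.1,"tx": 0,"ty": 0,"tz": 0.2,"ax": 0,"ay": 0,"az": 0},{"fingers": 0.1,"tx": 0,"ty": 0,"tz": 0,"ax": 0,"ay": 0,"az": 0},{"fingers": 0.1,"tx": 0,"ty": 0,"tz": 0,"ax": 0,"ay": 0,"az": 0},{"fingers": 0.1,"tx": 0,"ty": 0,"tz": 0,"ax": 0,"ay": 0,"az": 0},{"fingers": 0.1,"tx": 0,"ty": 0,"tz": 0.06,"ax": 0,"ay": 0,"az": 0},{"fingers": 0.1,"tx": 0,"ty": 0,"tz": 0.06,"ax": 0,"ay": 0,"az": 0},{"fingers": 0.1,"tx": 0,"ty": 0,"tz": 0.06,"ax": 0,"ay": 0,"az": 0},{"fingers": 0.1,"tx": 0,"ty": 0,"tz": 0.06,"ax": 0,"ay": 0,"az": 0}])

```text
time: 23.67
tcp_pos: [0.4614, 0.2833, 0.1058]
ee_rot: [3.141, 0.001, -3.035]
force: [0.4, 0.2, -3.7]
opening: 0.0593
finger_force: 68.3
```

Continue in gentle steps through the taper.

Call:
send_rows(motion=[{"fingers": 0.1,"tx": 0,"ty": 0,"tz": 0.06,"ax": 0,"ay": 0,"az": 0},{"fingers": 0.1,"tx": 0,"ty": 0,"tz": 0.06,"ax": 0,"ay": 0,"az": 0},{"fingers": 0.1,"tx": 0,"ty": 0,"tz": 0.06,"ax": 0,"ay": 0,"az": 0},{"fingers": 0.1,"tx": 0,"ty": 0,"tz": 0,"ax": 0,"ay": 0,"az": 0}])

```text
time: 24.0
tcp_pos: [0.4608, 0.283, 0.0996]
ee_rot: [-3.141, -0.001, -3.036]
force: [0.1, 0.2, -4.1]
opening: 0.0596
finger_force: 68.3
```

Call:
send_rows(motion=[{"fingers": 0.1,"tx": 0,"ty": 0,"tz": 0.06,"ax": 0,"ay": 0,"az": 0},{"fingers": 0.1,"tx": 0,"ty": 0,"tz": 0.06,"ax": 0,"ay": 0,"az": 0},{"fingers": 0.1,"tx": 0,"ty": 0,"tz": 0.06,"ax": 0,"ay": 0,"az": 0},{"fingers": 0.1,"tx": 0,"ty": 0,"tz": 0,"ax": 0,"ay": 0,"az": 0}])

```text
time: 24.33
tcp_pos: [0.4609, 0.283, 0.0943]
ee_rot: [-3.141, -0.001, -3.036]
force: [-0.5, -0.6, -3.2]
opening: 0.0598
finger_force: 68.3
```

Call:
send_rows(motion=[{"fingers": 0.1,"tx": 0,"ty": 0,"tz": 0.06,"ax": 0,"ay": 0,"az": 0},{"fingers": 0.1,"tx": 0,"ty": 0,"tz": 0.06,"ax": 0,"ay": 0,"az": 0},{"fingers": 0.1,"tx": 0,"ty": 0,"tz": 0,"ax": 0,"ay": 0,"az": 0}])

```text
time: 24.58
tcp_pos: [0.4609, 0.283, 0.0908]
ee_rot: [-3.141, -0.001, -3.036]
force: [-0.3, 1.2, -3.7]
opening: 0.0595
finger_force: 68.3
```

Call:
send_rows(motion=[{"fingers": 0.1,"tx": 0,"ty": 0,"tz": 0.1,"ax": 0,"ay": 0,"az": 0},{"fingers": 0.1,"tx": 0,"ty": 0,"tz": 0.1,"ax": 0,"ay": 0,"az": 0},{"fingers": 0.1,"tx": 0,"ty": 0,"tz": 0.1,"ax": 0,"ay": 0,"az": 0},{"fingers": 0.1,"tx": 0,"ty": 0,"tz": 0.1,"ax": 0,"ay": 0,"az": 0},{"fingers": 0.1,"tx": 0,"ty": 0,"tz": 0,"ax": 0,"ay": 0,"az": 0}])

```text
time: 25.0
tcp_pos: [0.4607, 0.2829, 0.0783]
ee_rot: [-3.141, -0.001, -3.036]
force: [0.8, -0.1, -4.9]
opening: 0.0594
finger_force: 68.3
```

Call:
send_rows(motion=[{"fingers": 0.1,"tx": 0,"ty": 0,"tz": 0.08,"ax": 0,"ay": 0,"az": 0},{"fingers": 0.1,"tx": 0,"ty": 0,"tz": 0.08,"ax": 0,"ay": 0,"az": 0},{"fingers": 0.1,"tx": 0,"ty": 0,"tz": 0.06,"ax": 0,"ay": 0,"az": 0},{"fingers": 0.1,"tx": 0,"ty": 0,"tz": 0,"ax": 0,"ay": 0,"az": 0},{"fingers": 0.1,"tx": 0,"ty": 0,"tz": 0,"ax": 0,"ay": 0,"az": 0}])

```text
time: 25.42
tcp_pos: [0.4611, 0.2831, 0.0724]
ee_rot: [-3.141, -0.0, -3.036]
force: [0.4, -0.2, -3.6]
opening: 0.0595
finger_force: 68.3
```

Call:
send_rows(motion=[{"fingers": 0.1,"tx": 0,"ty": 0,"tz": 0.04,"ax": 0,"ay": 0,"az": 0},{"fingers": 0.1,"tx": 0,"ty": 0,"tz": 0.04,"ax": 0,"ay": 0,"az": 0},{"fingers": 0.1,"tx": 0,"ty": 0,"tz": 0,"ax": 0,"ay": 0,"az": 0},{"fingers": 0.1,"tx": 0,"ty": 0,"tz": 0,"ax": 0,"ay": 0,"az": 0}])

```text
time: 25.75
tcp_pos: [0.4611, 0.2831, 0.0701]
ee_rot: [-3.142, -0.0, -3.036]
force: [0.1, 0.0, -3.7]
opening: 0.0597
finger_force: 68.3
```

Call:
send_rows(motion=[{"fingers": 0.1,"tx": 0,"ty": 0,"tz": 0.04,"ax": 0,"ay": 0,"az": 0},{"fingers": 0.1,"tx": 0,"ty": 0,"tz": 0.03,"ax": 0,"ay": 0,"az": 0},{"fingers": 0.1,"tx": 0,"ty": 0,"tz": 0,"ax": 0,"ay": 0,"az": 0},{"fingers": 0.1,"tx": 0,"ty": 0,"tz": 0,"ax": 0,"ay": 0,"az": 0}])

```text
time: 26.08
tcp_pos: [0.4611, 0.2831, 0.068]
ee_rot: [-3.142, -0.0, -3.036]
force: [0.3, -0.1, -3.4]
opening: 0.0595
finger_force: 68.3
```

Call:
send_rows(motion=[{"fingers": 0.1,"tx": 0,"ty": 0,"tz": 0.03,"ax": 0,"ay": 0,"az": 0},{"fingers": 0.1,"tx": 0,"ty": 0,"tz": 0,"ax": 0,"ay": 0,"az": 0},{"fingers": 0.1,"tx": 0,"ty": 0,"tz": 0,"ax": 0,"ay": 0,"az": 0}])

```text
time: 26.33
tcp_pos: [0.4612, 0.2831, 0.0671]
ee_rot: [-3.142, -0.0, -3.036]
force: [-0.8, 0.1, -4.0]
opening: 0.0596
finger_force: 68.3
```

Call:
send_rows(motion=[{"fingers": 0.1,"tx": 0,"ty": 0,"tz": 0.03,"ax": 0,"ay": 0,"az": 0},{"fingers": 0.1,"tx": 0,"ty": 0,"tz": 0,"ax": 0,"ay": 0,"az": 0},{"fingers": 0.1,"tx": 0,"ty": 0,"tz": 0,"ax": 0,"ay": 0,"az": 0}])

```text
time: 26.58
tcp_pos: [0.4611, 0.2831, 0.0662]
ee_rot: [-3.142, -0.0, -3.036]
force: [0.7, -0.6, -3.2]
opening: 0.0595
finger_force: 68.3
```

Call:
send_rows(motion=[{"fingers": 0.1,"tx": 0,"ty": 0,"tz": 0.03,"ax": 0,"ay": 0,"az": 0},{"fingers": 0.1,"tx": 0,"ty": 0,"tz": 0,"ax": 0,"ay": 0,"az": 0},{"fingers": 0.1,"tx": 0,"ty": 0,"tz": 0,"ax": 0,"ay": 0,"az": 0}])

```text
time: 26.83
tcp_pos: [0.4612, 0.2831, 0.0653]
ee_rot: [-3.142, -0.0, -3.036]
force: [0.6, 0.5, -4.3]
opening: 0.0596
finger_force: 68.3
```

Call:
send_rows(motion=[{"fingers": 0.1,"tx": 0,"ty": 0,"tz": 0.02,"ax": 0,"ay": 0,"az": 0},{"fingers": 0.1,"tx": 0,"ty": 0,"tz": 0,"ax": 0,"ay": 0,"az": 0},{"fingers": 0.1,"tx": 0,"ty": 0,"tz": 0,"ax": 0,"ay": 0,"az": 0}])

```text
time: 27.08
tcp_pos: [0.4612, 0.2831, 0.0648]
ee_rot: [-3.142, -0.0, -3.036]
force: [-0.1, 0.3, -4.2]
opening: 0.0598
finger_force: 68.3
```

Call:
send_rows(motion=[{"fingers": 0.1,"tx": 0,"ty": 0,"tz": 0.03,"ax": 0,"ay": 0,"az": 0},{"fingers": 0.1,"tx": 0,"ty": 0,"tz": 0,"ax": 0,"ay": 0,"az": 0},{"fingers": 0.1,"tx": 0,"ty": 0,"tz": 0,"ax": 0,"ay": 0,"az": 0}])

```text
time: 27.33
tcp_pos: [0.4611, 0.2831, 0.0638]
ee_rot: [-3.142, -0.0, -3.036]
force: [-0.4, 0.4, -3.9]
opening: 0.0598
finger_force: 68.3
```

Call:
send_rows(motion=[{"fingers": 0.1,"tx": 0,"ty": 0,"tz": 0.03,"ax": 0,"ay": 0,"az": 0},{"fingers": 0.1,"tx": 0,"ty": 0,"tz": 0,"ax": 0,"ay": 0,"az": 0},{"fingers": 0.1,"tx": 0,"ty": 0,"tz": 0,"ax": 0,"ay": 0,"az": 0}])

```text
time: 27.58
tcp_pos: [0.4611, 0.2831, 0.0629]
ee_rot: [-3.142, -0.0, -3.036]
force: [-0.3, -0.5, -3.7]
opening: 0.0599
finger_force: 68.3
```

Call:
send_rows(motion=[{"fingers": 0.1,"tx": 0,"ty": 0,"tz": 0.02,"ax": 0,"ay": 0,"az": 0},{"fingers": 0.1,"tx": 0,"ty": 0,"tz": 0,"ax": 0,"ay": 0,"az": 0},{"fingers": 0.1,"tx": 0,"ty": 0,"tz": 0,"ax": 0,"ay": 0,"az": 0}])

```text
time: 27.83
tcp_pos: [0.4612, 0.2831, 0.0624]
ee_rot: [-3.142, -0.0, -3.036]
force: [-0.5, -0.4, -3.3]
opening: 0.0593
finger_force: 68.3
```

Call:
send_rows(motion=[{"fingers": 0.1,"tx": 0,"ty": 0,"tz": 0.02,"ax": 0,"ay": 0,"az": 0},{"fingers": 0.1,"tx": 0,"ty": 0,"tz": 0,"ax": 0,"ay": 0,"az": 0},{"fingers": 0.1,"tx": 0,"ty": 0,"tz": 0,"ax": 0,"ay": 0,"az": 0}])

```text
time: 28.08
tcp_pos: [0.4613, 0.2832, 0.0622]
ee_rot: [-3.142, 0.0, -3.036]
force: [-1.7, -0.8, 0.1]
opening: 0.0598
finger_force: 68.5
```

Call:
send_rows(motion=[{"fingers": 0.1,"tx": 0,"ty": 0,"tz": 0.02,"ax": 0,"ay": 0,"az": 0},{"fingers": 0.1,"tx": 0,"ty": 0,"tz": 0,"ax": 0,"ay": 0,"az": 0},{"fingers": 0.1,"tx": 0,"ty": 0,"tz": 0,"ax": 0,"ay": 0,"az": 0}])

```text
time: 28.33
tcp_pos: [0.4614, 0.2832, 0.0621]
ee_rot: [-3.141, 0.0, -3.035]
force: [-2.8, -2.7, 4.9]
opening: 0.0599
finger_force: 69.0
```

Call:
send_rows(motion=[{"fingers": 0.1,"tx": 0,"ty": 0,"tz": -0.02,"ax": 0,"ay": 0,"az": 0},{"fingers": 0.1,"tx": 0,"ty": 0,"tz": 0,"ax": 0,"ay": 0,"az": 0},{"fingers": 0.4,"tx": 0,"ty": 0,"tz": 0,"ax": 0,"ay": 0,"az": 0},{"fingers": 0.7,"tx": 0,"ty": 0,"tz": 0,"ax": 0,"ay": 0,"az": 0},{"fingers": 1,"tx": 0,"ty": 0,"tz": 0,"ax": 0,"ay": 0,"az": 0},{"fingers": 1,"tx": 0,"ty": 0,"tz": 0,"ax": 0,"ay": 0,"az": 0},{"fingers": 1,"tx": 0,"ty": 0,"tz": 0,"ax": 0,"ay": 0,"az": 0},{"fingers": 1,"tx": 0,"ty": 0,"tz": -0.4,"ax": 0,"ay": 0,"az": 0},{"fingers": 1,"tx": 0,"ty": 0,"tz": -0.8,"ax": 0,"ay": 0,"az": 0},{"fingers": 1,"tx": 0,"ty": 0,"tz": -1,"ax": 0,"ay": 0,"az": 0},{"fingers": 1,"tx": 0,"ty": 0,"tz": -1,"ax": 0,"ay": 0,"az": 0},{"fingers": 1,"tx": 0,"ty": 0,"tz": -1,"ax": 0,"ay": 0,"az": 0},{"fingers": 1,"tx": 0,"ty": -1,"tz": 0,"ax": 0,"ay": 0,"az": 0},{"fingers": 1,"tx": 0,"ty": -1,"tz": 0,"ax": 0,"ay": 0,"az": 0},{"fingers": 1,"tx": 0,"ty": -1,"tz": 0,"ax": 0,"ay": 0,"az": 0},{"fingers": 1,"tx": 0,"ty": -1,"tz": 0,"ax": 0,"ay": 0,"az": 0},{"fingers": 1,"tx": 0,"ty": -1,"tz": 0,"ax": 0,"ay": 0,"az": 0},{"fingers": 1,"tx": 0,"ty": -1,"tz": 0,"ax": 0,"ay": 0,"az": 0},{"fingers": 1,"tx": 0,"ty": 0,"tz": 0,"ax": 0,"ay": 0,"az": 0},{"fingers": 1,"tx": 0,"ty": 0,"tz": 0,"ax": 0,"ay": 0,"az": 0}])

```text
time: 30.0
tcp_pos: [0.4808, 0.103, 0.1888]
ee_rot: [3.141, 0.001, -3.039]
force: [0.4, -0.4, -0.9]
opening: 0.0852
finger_force: 0.0
```

Run:
```python
from meas import *
t=avg("top",3);s=avg("side",3);st=readout.get_state();print(st["time"],st["tcp_pos"],st["force"])
for z in(.086,):print(windows(t,proj("top",[.4615,.2828,z]),z=z,half=16))
up=lambda a,w,h:cv2.resize(a,(w,h),interpolation=cv2.INTER_CUBIC)
cv2.imwrite("pics/p5.png",np.vstack([np.hstack([up(t[205:265,210:270],300,300),up(s[230:290,280:340],300,300)]),up(s[130:230,240:440],600,300)]).clip(0,255).astype(np.uint8)[:,:,::-1])
```

```text
30.3 [0.4801 0.1052 0.1879] [-0.661  -0.0476 -0.0462]
(array([0.4616, 0.2834]), np.float64(26.73388137937904), np.float64(-521.3323255496339))
```

View pics/p5.png

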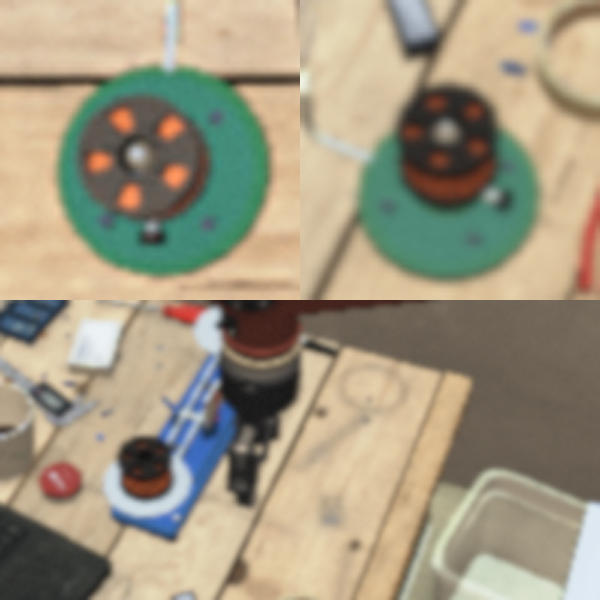

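```bash
python3 -c "
from cell import close_job
print(close_job())"
```

```text
the job is handed in; nothing more can be done
None
```

Job handed in: the balance tipped to the right-pan reel as the copper one; it is now mounted on the pay-off spindle, seated on the hub with the pin in a window (judged from the seating height, force and a picture), and the lighter reel stands on the left pan with the gripper clear (the hand-in gave no verdict).

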